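# Check a hardness gauge and hold it on the round sample

## Robot

A 6-joint arm with a two-finger parallel gripper is mounted at the origin on a cart in front of the work surface, level with it; the furniture and walls round the work are solid. World frame = base frame: x ahead of the robot, y to its left, z up, the work surface at z = 0. Lengths are in m, angles in degrees, forces in N, time in s.
With the tool pointing down it reaches from about 0.4 to 0.825 m from the base axis. Payload 7 kg.
Tool frame: the origin (TCP) lies midway between the tips of the shut fingers; the grasp point (between the pads) lies 19 mm behind it (ctrl.hold_point_z is the distance from the TCP to the grasp point, in m); z points along the fingers, y is the line along which they close (so a half turn about z gives the same grasp; the last joint's range is limited). The gripper opens to 88 mm and grips with 3 to 60 N. Pads are 19 mm wide; open, the fingers measure 130 mm over their backs; the gripper's body (78 mm by 193 mm) begins 47 mm behind the grasp point.
Start: joints at [-49.899, 20.546, 0.682, 0, -70.136, -16.507], TCP at [0.27, -0.619, 0.227] pointing down, gripper open.
Joint ranges: [-176.03, 176.03], [-82.01, 121.73], [-58.28, 71.71], [-173.87, 95.51], [-174.79, -0.11], [-173.66, 173.66]. Speed limits (degrees/s): [136.94, 136.94, 172.46, 180, 180, 180].

## Interface

Orientations are given as [roll, pitch, yaw] about the fixed x, y, z axes, in that order (R = Rz(yaw) Ry(pitch) Rx(roll)).
In Python, from plant import ctrl gives the robot as it stands.
- The arm moves only by the tool apply_moves, never from a script. Its argument "deltas" is a list of rows, each an object with "fingers": the finger opening in mm, from 0 to 87.6; "delta_pos": the shift along the tool's x, y, z in mm, a list of three; "angular": the turn, a rotation vector about the tool's x, y, z in degrees, a list of three. A call has 1 to 10 rows; each row is the pose to reach, as a shift and turn from the pose commanded when the call began, along the tool's axes at that moment; what a row does not reach only later rows make up. A row lasts 1/10 s, in which the tool goes at most 50 mm and 8.59 degrees, less where a joint would pass 70% of its speed; a pose out of reach is approached as far as the arm can. A call with a gripper value outside its range is refused whole. The fingers move at their own pace and stop on an object; the grip force is fixed at half the most. Time passes only in rows, so rows that repeat a pose let the fingers close. It gives the time, the measured TCP pose, the force, the opening and the grip force at its end, in the units of the state.
- ctrl.get_obs(): the state, without advancing time (a new reading comes with each control period).
- ctrl.snapshot(name): name is "scene" or "side" or "wrist"; returns the picture (400x640x3 uint8, red, green, blue); there is no depth.
- ctrl.camera_params(name): a dict with "fx", "fy", "cx", "cy" (pixels), "dist_coeffs" ([k1, k2, p1, p2, k3] as OpenCV has them; the pictures are not rectified), "cam_to_world" (4x4, takes a point from camera to world coordinates); the wrist camera has in their place "mount" (4x4, takes a point from camera to tool coordinates, whose origin is the TCP and whose axes are the flange's). Camera axes: x right, y up, looking along -z (the intrinsics and any distortion apply to the point x, -y, -z); pixel columns grow to the right and rows downward; lengths in m; the calibration is good to about 2 mm. A picture is of the moment at which its call begins: read the wrist's pose just before it. camera_params takes no time and is no camera call.
- ctrl.close_job(): hands the job in; it is judged then, once.
The state is a dict: "clock": time; "joint_pos": joint angles; "qvel": joint speeds; "tau": joint torques, N m; "tool_pos": TCP position; "orientation": TCP orientation; "force": force on the tool from outside, world axes, zero at the start; "moment": the same for the moment, N m; "opening": finger opening in m; "gripper_force": force on a finger pad.
Only numpy, scipy, OpenCV 4.12 (cv2) and the standard library are available. Lean on these libraries where they do the work, as an engineer would, in place of code of your own. Each camera call takes 0.05 s, during which the arm holds its last target. There are 200 camera calls.

## Task

Take the hardness gauge out of its stand and first check it: press it upright on the steel reference disc until its pin is fully home and the foot sits on the disc. Then hold it on the round rubber sample, with the pin inside the marked ring and the gauge square to the sloping face, pressing lightly so that the pin is about half way in (about 4 N) and the foot stays clear of the rubber. Finish while holding it there: do not let go; leave the spool, the tape roll and the mug where they are.

Things in the scene. Friction and masses are not known exactly. Their poses are not given: they have to be found in the camera images.
- gauge: Hand-held hardness gauge, grey, standing upright in the stand's socket, loose; about 0.17 kg. Body 30 mm thick (its x) by 42 mm wide (its y) by 68 mm tall with a small dark display on its -x side; flat sides to grip. Origin: centre of the body's underside (the shoulder that rests on the stand's top); z up along its axis. Below the origin on the same axis: a round steel foot 18 mm in diameter down to z = -12 mm, and the sprung pin that stands 10 mm out of it, to z = -22 mm.
- pin (a joint): How far the gauge's sprung pin is pushed in, m: 0 fully out, 0.010 flush with the foot (fully home, the foot then touches what it is pressed on). The spring needs about 1 N to start and 0.6 N more per mm: about 4 N half way (0.005), 7 N fully home.
- pin_tip (a point): The round lower end of the gauge's pin (6 mm in diameter); it moves with the pin. Axes as the gauge's.
- stand: Fixed gauge stand, a grey block on a dark base plate 78 x 150 mm, top face 30 mm above the table. Origin: centre of its underside, z up, y along its length. At y = +36 mm a round socket 22 mm in diameter holds the gauge's foot (lift the gauge straight up 25 mm or more to clear it); at y = -36 mm the reference disc.
- ref_disc: The steel reference disc fixed on the stand (42 mm in diameter, 6 mm high), told from the small screw heads by its size; origin at the centre of its underside, z up.
- ref_top (a point): Centre of the top of the steel reference disc (42 mm in diameter, 6 mm high, on the stand, its top 36 mm above the table); rigid and level. z up.
- rest: Fixed sample rest 92 x 162 mm: an aluminium plate that slopes 20 degrees, low side towards its -x (the robot's side), high side +x; the middle of the slope is 36 mm above the table, its high edge 50 mm. Origin: centre of its underside. Three grey-black rubber samples 8 mm thick are fixed on it side by side along its y, 50 mm apart, in an order that changes: a round disc (38 mm in diameter), a square (34 mm) and a narrow bar (46 x 18 mm).
- sample_round: The round rubber sample, 38 mm in diameter, 8 mm thick, fixed on the slope. Origin: centre of its underside; z is the outward normal of its face (20 degrees from vertical, leaning towards the rest's -x).
- sample_round_mark (a point): Centre of the top face of the round sample: the middle of the thin pale ring (15 mm in diameter) that marks the spot. Axes as the sample's, z out of the face. The other two samples carry like rings.
- sample_square: The square rubber sample (34 x 34 x 8 mm), not to be measured; origin at the centre of its underside, z out of the face.
- sample_bar: The narrow bar-shaped rubber sample (46 x 18 x 8 mm), not to be measured; origin at the centre of its underside, z out of the face.
- thread_black: Bystander: black thread spool, 48 mm in diameter, 56 mm tall, standing behind the work; origin at the centre of its underside.
- green_tape: Bystander: green tape roll lying flat, 69 mm in diameter, 21 mm high; origin at the centre of its underside.
- mug_1: Bystander: small striped mug, 65 x 88 mm with its handle, 50 mm tall; origin at the centre of its underside.
There are look-alikes about, which are no part of the job. Of the things that look like the gauge, the middle-sized one is meant.

How it is judged:
By the outcome, as a careful person would: the job done as asked, in the order asked, and still so for the second after the job is handed in, while the arm keeps its last pose, push and grip.
It also fails if it takes over 45 s, if anything falls off the work surface, if the arm or the gripper's body presses on something with over 40 N, if the wrist force passes 120 N, or if a joint passes its speed limit or range.

## Working session

There is one attempt and no reset: what is moved stays moved. The work goes in short steps, Python scripts to look and compute and a tool call to move; the robot and the scene stay as the last step left them, time stands still between calls to the robot, and variables do not carry over. Pictures are saved under pics/ and viewed, at most 10 in all, crops included, and the job is handed in when it is done.

Besides the shell and the picture viewer there is one more tool, called after "Call:" in YAML: its name, and indented under it one key for each argument. apply_moves: Moves the arm, as the interface text tells. Its arguments: {"type":"object","properties":{"deltas":{"type":"array"}},"required":["deltas"]}

```bash
mkdir -p pics; ls
cat > h.py <<'E'
from plant import ctrl
import numpy as np, cv2
from scipy.spatial.transform import Rotation as R
def save(name,f):
    im=ctrl.snapshot(name); cv2.imwrite(f,im[:,:,::-1]); return im
def tool():
    o=ctrl.get_obs(); T=np.eye(4); T[:3,:3]=R.from_euler('xyz',o['orientation'],degrees=True).as_matrix(); T[:3,3]=o['tool_pos']; return T
def cam(name,T=None):
    p=ctrl.camera_params(name)
    M=np.array(p['cam_to_world']) if 'cam_to_world' in p else (tool() if T is None else T)@np.array(p['mount'])
    K=np.array([[p['fx'],0,p['cx']],[0,p['fy'],p['cy']],[0,0,1.]]); return K,np.array(p['dist_coeffs'],float),M
def ray(name,uv,T=None):
    K,d,M=cam(name,T); q=cv2.undistortPoints(np.array(uv,float).reshape(-1,1,2),K,d).reshape(-1,2)
    v=np.c_[q[:,0],-q[:,1],-np.ones(len(q))]@M[:3,:3].T
    return M[:3,3],v
def onz(name,uv,z,T=None):
    c,v=ray(name,uv,T); return c+v*((z-c[2])/v[:,2:3])
def proj(name,P,T=None):
    K,d,M=cam(name,T); q=(np.array(P,float).reshape(-1,3)-M[:3,3])@M[:3,:3]; q=q*[1,-1,-1]
    return cv2.projectPoints(q.reshape(-1,1,3),np.zeros(3),np.zeros(3),K,d)[0].reshape(-1,2)
def tri(obs):
    A=np.zeros((3,3));b=np.zeros(3)
    for n,uv,T in obs:
        c,v=ray(n,[uv],T); v=v[0]/np.linalg.norm(v[0]); P=np.eye(3)-np.outer(v,v); A+=P;b+=P@c
    return np.linalg.solve(A,b)
E
python3 - <<'E'
from h import *
for n in('scene','side'): save(n,f'pics/{n}0.png'); print(n,np.round(cam(n)[2],3).tolist())
print(ctrl.get_obs(), ctrl.hold_point_z)
print(ctrl.camera_params('wrist'))
E
```

```text
pics
scene [[0.619, 0.573, -0.538, 0.119], [-0.785, 0.469, -0.404, -0.502], [0.021, 0.672, 0.74, 0.7], [0.0, 0.0, 0.0, 1.0]]
side [[-0.999, -0.029, 0.021, 0.595], [0.034, -0.57, 0.821, 0.653], [-0.012, 0.821, 0.571, 0.643], [0.0, 0.0, 0.0, 1.0]]
{'clock': 0.1, 'joint_pos': array([-4.98990083e+01,  2.05849779e+01,  6.40334974e-01, -1.74357513e-02,
       -7.01344698e+01, -1.65065636e+01]), 'qvel': array([-0.06151225, -0.11219778,  0.15236152,  0.07462725, -0.06880656,
       -0.05671653]), 'tau': array([-9.47032167e-04, -5.84159231e+01,  2.93752599e+01,  7.01544598e+00,
        1.01544600e-02, -5.07614857e-05]), 'tool_pos': array([ 0.26998324, -0.61819896,  0.22575384]), 'orientation': array([ 1.79919490e+02, -6.76362437e-03, -1.56411503e+02]), 'force': array([-0.00856866,  0.13693315,  0.02376005]), 'moment': array([-0.01252911,  0.08702947,  0.00745918]), 'gripper_force': 0.0, 'opening': 0.08764182066920924} 0.0188
{'fx': 316.2735295027199, 'fy': 316.2735295027199, 'cx': 320.4745501350361, 'cy': 202.1993616854199, 'dist_coeffs': array([-0.04071148,  0.        ,  0.        ,  0.        ,  0.        ]), 'mount': array([[-6.70097177e-04,  9.59088784e-01,  2.83104673e-01,
         7.76886448e-02],
       [ 9.99999650e-01,  5.01102226e-04,  6.69347546e-04,
         1.22137628e-03],
       [ 5.00099342e-04,  2.83105023e-01, -9.59088784e-01,
        -1.57394282e-01],
       [ 0.00000000e+00,  0.00000000e+00,  0.00000000e+00,
         1.00000000e+00]])}
```

View pics/scene0.png

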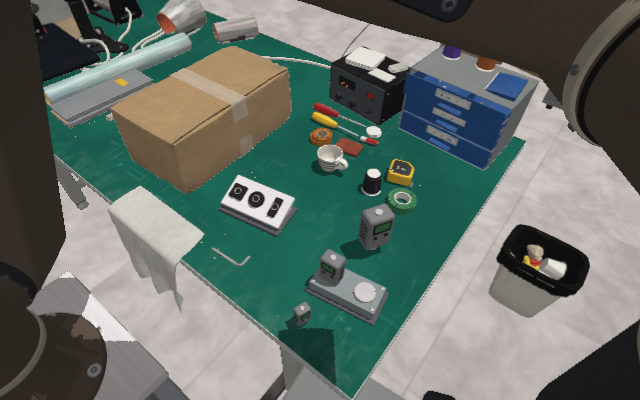

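View pics/side0.png

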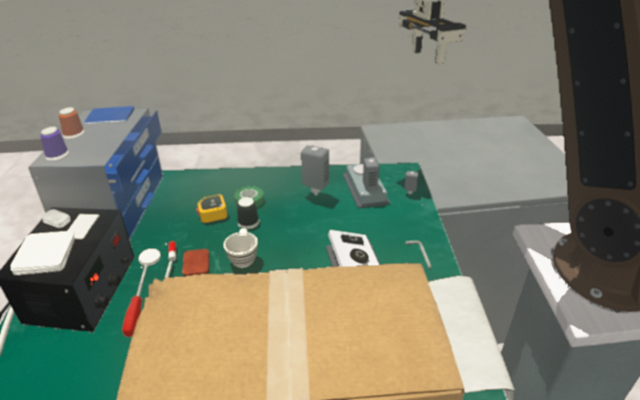

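The scene picture shows the middle-sized gauge in the stand at (330,268) and the disc at (365,292). The larger gauge is at (377,228) and the smaller one at (302,314). The sample rest is at (258,203). I'll zoom in.

Run:
```python
from h import *
im=cv2.imread('pics/scene0.png')
a=cv2.resize(im[165:230,210:305],None,fx=4,fy=4,interpolation=cv2.INTER_CUBIC) #380x260
b=cv2.resize(im[195:330,290:395],None,fx=4,fy=4,interpolation=cv2.INTER_CUBIC) #420x540
o=np.zeros((540,800,3),np.uint8); o[:260,:380]=a; o[:,380:]=b
cv2.imwrite('pics/crop1.png',o)
print(onz('scene',[[365,292]],.036), onz('scene',[[256,199]],.044),onz('scene',[[372,245],[302,323],[330,280]],0.03))
```

```text
[[ 0.47188694 -0.35564269  0.036     ]] [[ 0.50785744 -0.03521541  0.044     ]] [[ 0.57622855 -0.30472772  0.03      ]
 [ 0.35184549 -0.30034669  0.03      ]
 [ 0.45381202 -0.28647213  0.03      ]]
```

View pics/crop1.png

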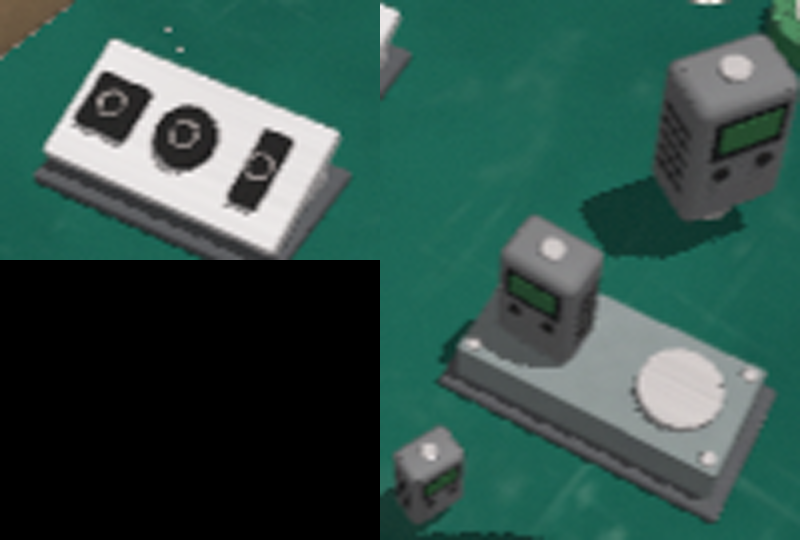

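The crop shows the round sample in the middle of the rest, with its ring at crop (184,136), scene (256,199). The gauge's top button is at scene (333.2,257.2) and the disc at scene (365.2,292).

Run:
```python
from h import *
d=onz('scene',[[365.25,292]],.036)[0]; g=onz('scene',[[333.25,257.25]],.098)[0]
print(d,g,np.linalg.norm((d-g)[:2]))
c=np.array([[113,40],[340,133],[278,252],[45,153]])/4+[210,165]
H=onz('scene',c[:2],.05);L=onz('scene',c[2:],.022); print(H,L,'yawaxis',np.degrees(np.arctan2(*(H[0]-H[1])[[1,0]])),np.linalg.norm(H[0]-H[1]),np.linalg.norm(H[1]-L[0]))
print('stand y yaw',np.degrees(np.arctan2(*(g-d)[[1,0]])))
s=onz('scene',[[256,199]],.0355+.0085)[0];print(s)
T=tool(); m=(g+d)/2
# target: wrist camera view: TCP above g at z .25
t=np.array([g[0],g[1],.22]); print(T[:3,:3].T@(t-T[:3,3])*1000)
print(np.round(T,3))
```

```text
[ 0.47218536 -0.3560126   0.036     ] [ 0.46156052 -0.28435402  0.098     ] 0.07244196837932233
[[ 0.53293799  0.04678182  0.05      ]
 [ 0.56134044 -0.10546208  0.05      ]] [[ 0.49169888 -0.11950441  0.022     ]
 [ 0.46072746  0.0329281   0.022     ]] yawaxis 100.56755481565494 0.15487060793954505 0.07636185818282178
stand y yaw 98.43381791562147
[ 0.50785744 -0.03521541  0.044     ]
[-309.16342605  229.2790973     6.03952358]
[[-0.916 -0.4   -0.001  0.27 ]
 [-0.4    0.916  0.001 -0.618]
 [ 0.     0.001 -1.     0.226]
 [ 0.     0.     0.     1.   ]]
```

Call:
apply_moves:
  deltas:
    - {"fingers":87,"delta_pos":[-25,20,0],"angular":[0,0,1]}
    - {"fingers":87,"delta_pos":[-60,45,0],"angular":[0,0,3]}
    - {"fingers":87,"delta_pos":[-98,73,0],"angular":[0,0,5]}
    - {"fingers":87,"delta_pos":[-136,101,0],"angular":[0,0,7]}
    - {"fingers":87,"delta_pos":[-174,129,0],"angular":[0,0,9]}
    - {"fingers":87,"delta_pos":[-212,157,0],"angular":[0,0,11]}
    - {"fingers":87,"delta_pos":[-250,185,0],"angular":[0,0,13]}
    - {"fingers":87,"delta_pos":[-288,213,3],"angular":[0,0,15]}
    - {"fingers":87,"delta_pos":[-309,229,6],"angular":[0,0,15]}
    - {"fingers":87,"delta_pos":[-309,229,6],"angular":[0,0,15]}

```text
clock: 1.1
tool_pos: [0.4628, -0.2822, 0.22]
orientation: [180.0, -0.0, -171.2]
force: [0.5, 0.2, 0.5]
opening: 0.0872
gripper_force: 0.0
```

Run:
```python
from h import *
T=tool(); save('wrist','pics/w1.png'); np.save('T1.npy',T); print(np.round(T,4)); o=ctrl.get_obs();print(o['orientation'],o['clock'],o['force'])
print(proj('wrist',[[.4616,-.2844,.098],[.4722,-.356,.036]],T))
im=cv2.imread('pics/w1.png'); cv2.imwrite('pics/w1b.png',cv2.resize(im,(800,500),interpolation=cv2.INTER_CUBIC))
```

```text
[[-9.882e-01 -1.529e-01 -5.000e-04  4.628e-01]
 [-1.529e-01  9.882e-01  7.000e-04 -2.822e-01]
 [ 4.000e-04  7.000e-04 -1.000e+00  2.200e-01]
 [ 0.000e+00  0.000e+00  0.000e+00  1.000e+00]]
[ 1.79973880e+02 -4.14241340e-02 -1.71232466e+02] 1.15 [-0.20784075 -0.5597311   0.26106688]
[[317.46512174 195.88755376]
 [252.52590566 180.74194671]]
```

View pics/w1b.png

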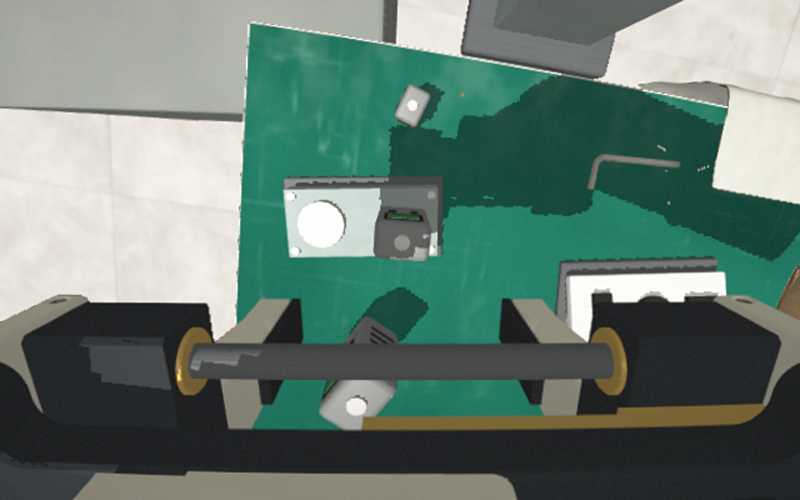

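The wrist picture shows the gauge button at (402,242)/1.25 = (321.6,193.6) and the disc centre at (256.8,178.4). That is about 4 px from the scene-camera prediction. The large gauge's button is at (285,325).

Run:
```python
from h import *
T=np.load('T1.npy')
g=onz('wrist',[[321.6,193.6]],.098,T)[0]; d=onz('wrist',[[256.8,178.4]],.036,T)[0]
print(g,d,np.linalg.norm((g-d)[:2]),np.degrees(np.arctan2(*(g-d)[[1,0]])))
# stand top long edge far (288,258)-(440,255) and near edge (285,188)-(440,186) in 800 scale
e=onz('wrist',np.array([[290,257],[437,254]])/1.25,.03,T); print(e,np.degrees(np.arctan2(*(e[1]-e[0])[[1,0]])))
big=tri([('wrist',[357/1.25,405/1.25],T),('scene',[290+(737-380)/4,195+68/4],None)]);print('big',big)
g2=tri([('wrist',[321.6,193.6],T),('scene',[333.25,257.25],None)]);print('g2',g2)
d2=tri([('wrist',[256.8,178.4],T),('scene',[365.25,292],None)]);print('d2',d2)
```

```text
[ 0.45888219 -0.28098935  0.098     ] [ 0.46885023 -0.35156856  0.036     ] 0.07127963511067827 98.03882765364979
[[ 0.50652482 -0.3778821   0.03      ]
 [ 0.48305759 -0.24451262  0.03      ]] 99.97941002261811
big [ 0.5951605  -0.29655387  0.11182148]
g2 [ 0.46096651 -0.28233508  0.09608504]
d2 [ 0.47197896 -0.3538325   0.03196091]
```

Call:
apply_moves:
  deltas:
    - {"fingers":87,"delta_pos":[2.5,1,20],"angular":[0,0,0]}
    - {"fingers":87,"delta_pos":[2.5,1,55],"angular":[0,0,0]}
    - {"fingers":87,"delta_pos":[2.5,1,95],"angular":[0,0,0]}
    - {"fingers":87,"delta_pos":[2.5,1,125],"angular":[0,0,0]}
    - {"fingers":87,"delta_pos":[2.5,1,150],"angular":[0,0,0]}
    - {"fingers":87,"delta_pos":[2.5,1,163],"angular":[0,0,0]}
    - {"fingers":87,"delta_pos":[2.5,1,165],"angular":[0,0,0]}
    - {"fingers":60,"delta_pos":[2.5,1,165],"angular":[0,0,0]}
    - {"fingers":48,"delta_pos":[2.5,1,165],"angular":[0,0,0]}

```text
clock: 2.05
tool_pos: [0.4595, -0.285, 0.0565]
orientation: [-180.0, 0.1, -171.4]
force: [-0.3, -1.1, 0.4]
opening: 0.0762
gripper_force: 0.0
```

Run:
```python
from h import *
T=tool(); save('wrist','pics/w2.png'); np.save('T2.npy',T)
o=ctrl.get_obs();print(o)
im=cv2.imread('pics/w2.png'); cv2.imwrite('pics/w2b.png',cv2.resize(im,(800,500),interpolation=cv2.INTER_CUBIC))
print(proj('wrist',[[.46,-.282,.098]],T)*1.25)
```

```text
{'clock': 2.1, 'joint_pos': array([-1.10078448e+01,  1.79931247e+01, -2.85229961e+01,  1.66755920e-02,
       -4.33858691e+01, -7.04193147e+01]), 'qvel': array([ 0.16799091, -0.30942953, -0.04763448, -0.03871162,  0.06897172,
        0.0285025 ]), 'tau': array([-8.87375185e-02, -4.62311125e+01,  2.12143797e+01,  5.07511497e+00,
       -7.17991590e-02,  4.01616184e-03]), 'tool_pos': array([ 0.45961075, -0.28487664,  0.05660255]), 'orientation': array([-1.79956342e+02,  8.84953240e-02, -1.71415017e+02]), 'force': array([-0.47684327,  0.40853457, -0.49513315]), 'moment': array([ 0.00288533, -0.04562345,  0.00304964]), 'gripper_force': 0.0, 'opening': 0.07217236777723463}
[[406.54810852 379.29990446]]
```

View pics/w2b.png

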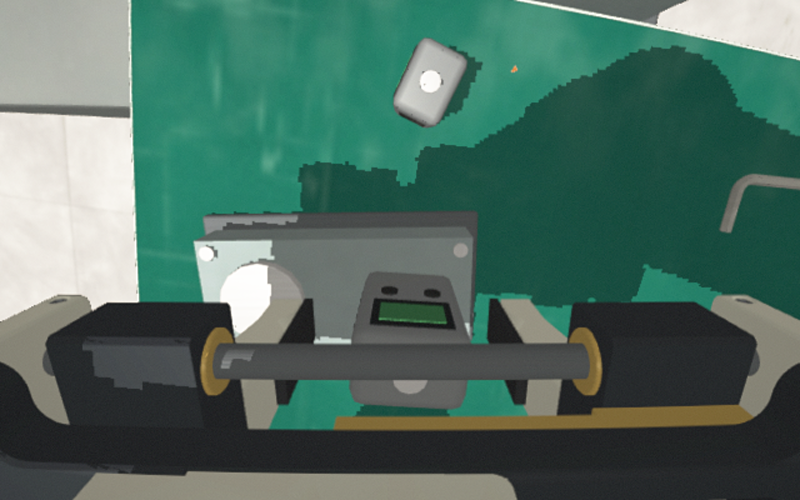

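The gauge sits between the open fingers with its button at (410,383), about 9 px right of the mid-line at 401. I'll shift about 2.5 mm and close.

Call:
apply_moves:
  deltas:
    - {"fingers":70,"delta_pos":[-1.5,2.5,0],"angular":[0,0,0]}
    - {"fingers":55,"delta_pos":[-1.5,2.5,0],"angular":[0,0,0]}
    - {"fingers":36,"delta_pos":[-1.5,2.5,0],"angular":[0,0,0]}
    - {"fingers":36,"delta_pos":[-1.5,2.5,0],"angular":[0,0,0]}
    - {"fingers":36,"delta_pos":[-1.5,2.5,0],"angular":[0,0,0]}
    - {"fingers":36,"delta_pos":[-1.5,2.5,0],"angular":[0,0,0]}
    - {"fingers":36,"delta_pos":[-1.5,2.5,0],"angular":[0,0,0]}
    - {"fingers":36,"delta_pos":[-1.5,2.5,0],"angular":[0,0,0]}
    - {"fingers":36,"delta_pos":[-1.5,2.5,0],"angular":[0,0,0]}

```text
clock: 3.0
tool_pos: [0.4602, -0.2817, 0.0556]
orientation: [-180.0, 0.0, -171.4]
force: [0.5, 0.8, 1.3]
opening: 0.0425
gripper_force: 29.2
```

Run:
```python
from h import *
for i in range(3):
  T=tool(); save('wrist','pics/w3.png'); o=ctrl.get_obs();print(o['tool_pos'],o['orientation'],o['force'],o['moment'],o['opening'],o['gripper_force'])
np.save('T3.npy',T)
```

```text
[ 0.46019765 -0.28170795  0.05562595] [-1.79998781e+02  3.82456614e-03 -1.71405108e+02] [-0.3788163   1.26222937  2.76067502] [0.307436   0.11972539 0.0357718 ] 0.04299073796933166 29.161126673861872
[ 0.46020022 -0.28170624  0.05563137] [-1.79997575e+02  7.02159526e-03 -1.71402418e+02] [-0.86286555  0.31709484  3.05861347] [ 0.33013614  0.06334488 -0.00525592] 0.042404643991267345 29.160935563850217
[ 0.4601799  -0.28170293  0.0556051 ] [-1.79999237e+02  2.60756608e-03 -1.71404470e+02] [-0.6206843   2.18290427  2.13335313] [0.33906453 0.03550436 0.02120394] 0.04274719767171 29.16095208580373
```

Call:
apply_moves:
  deltas:
    - {"fingers":36,"delta_pos":[0,0,-5],"angular":[0,0,0]}
    - {"fingers":36,"delta_pos":[0,0,-15],"angular":[0,0,0]}
    - {"fingers":36,"delta_pos":[0,0,-28],"angular":[0,0,0]}
    - {"fingers":36,"delta_pos":[0,0,-40],"angular":[0,0,0]}
    - {"fingers":36,"delta_pos":[0,0,-45],"angular":[0,0,0]}
    - {"fingers":36,"delta_pos":[0,-15,-45],"angular":[0,0,0]}
    - {"fingers":36,"delta_pos":[0,-40,-45],"angular":[0,0,0]}
    - {"fingers":36,"delta_pos":[0,-62,-45],"angular":[0,0,0]}
    - {"fingers":36,"delta_pos":[0,-72,-45],"angular":[0,0,0]}
    - {"fingers":36,"delta_pos":[0,-72,-45],"angular":[0,0,0]}

```text
clock: 4.15
tool_pos: [0.4706, -0.3542, 0.0998]
orientation: [180.0, -0.1, -171.5]
force: [0.3, 1.7, -3.1]
opening: 0.0425
gripper_force: 29.2
```

Run:
```python
from h import *
T=tool(); w=save('wrist','pics/w4.png'); np.save('T4.npy',T)
s=save('scene','pics/s4.png'); d=save('side','pics/d4.png')
o=ctrl.get_obs();print(o['tool_pos'],o['orientation'],o['force'],o['moment'],o['opening'],o['gripper_force'])
p=T[:3,3]; S=proj('scene',[p])[0].astype(int); D=proj('side',[p])[0].astype(int); print(S,D)
c=lambda im,c,f:cv2.resize(cv2.imread(im)[max(c[1]-50,0):max(c[1]-50,0)+100,max(c[0]-50,0):max(c[0]-50,0)+100],(400,400),interpolation=cv2.INTER_CUBIC)
cv2.imwrite('pics/c4.png',np.hstack([c('pics/s4.png',S,4),c('pics/d4.png',D,4)]))
```

```text
[ 0.4704193  -0.35254127  0.10016202] [ 1.79964230e+02 -4.06866314e-02 -1.71424012e+02] [-0.67323222 -0.20106618 -2.39123938] [ 0.0047026  -0.01308132  0.07931947] 0.042960852452020054 29.20492997771362
[367 274] [362 145]
```

View pics/c4.png

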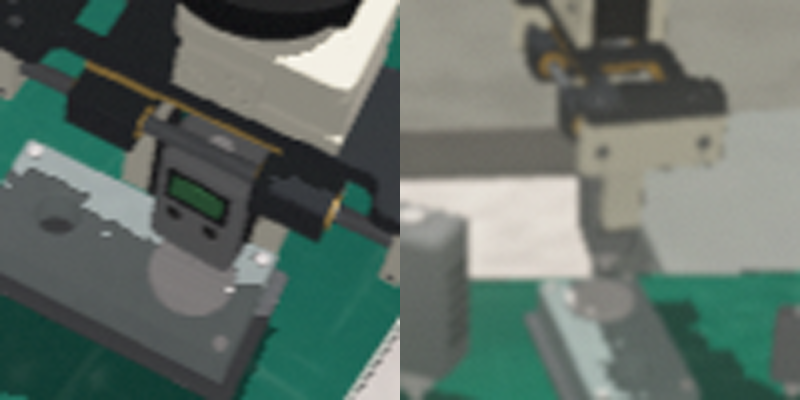

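The crops show the gauge held upright above the disc, clear of the big gauge. I'll press down.

Call:
apply_moves:
  deltas:
    - {"fingers":36,"delta_pos":[0,0,6],"angular":[0,0,0]}
    - {"fingers":36,"delta_pos":[0,0,12],"angular":[0,0,0]}
    - {"fingers":36,"delta_pos":[0,0,17],"angular":[0,0,0]}
    - {"fingers":36,"delta_pos":[0,0,20],"angular":[0,0,0]}
    - {"fingers":36,"delta_pos":[0,0,22],"angular":[0,0,0]}
    - {"fingers":36,"delta_pos":[0,0,22],"angular":[0,0,0]}
    - {"fingers":36,"delta_pos":[0,0,22],"angular":[0,0,0]}

```text
clock: 5.0
tool_pos: [0.4709, -0.3529, 0.0788]
orientation: [-180.0, -0.0, -171.4]
force: [-0.9, 1.7, 2.0]
opening: 0.0425
gripper_force: 29.2
```

```bash
cat > f.py <<'E'
from h import *
a=[]
for i in range(6):
  ctrl.snapshot('side'); o=ctrl.get_obs(); a.append(np.r_[o['tool_pos'],o['force'],o['moment']])
print(np.round(np.mean(a,0),4),np.std(a,axis=0)[3:6],o['clock'],o['orientation'])
E
python3 f.py
```

```text
[ 0.471  -0.353   0.0788 -0.8236  1.6885  1.563   0.7453  0.3831 -0.0159] [0.29483067 0.45501897 0.50192518] 5.3 [-1.79992332e+02  1.26668059e-02 -1.71409885e+02]
```

Call:
apply_moves:
  deltas:
    - {"fingers":36,"delta_pos":[0,0,2],"angular":[0,0,0]}
    - {"fingers":36,"delta_pos":[0,0,4],"angular":[0,0,0]}
    - {"fingers":36,"delta_pos":[0,0,5.5],"angular":[0,0,0]}
    - {"fingers":36,"delta_pos":[0,0,6.5],"angular":[0,0,0]}
    - {"fingers":36,"delta_pos":[0,0,6.5],"angular":[0,0,0]}
    - {"fingers":36,"delta_pos":[0,0,6.5],"angular":[0,0,0]}

```text
clock: 5.9
tool_pos: [0.4713, -0.3532, 0.0736]
orientation: [-179.9, 0.0, -171.4]
force: [-3.2, 3.9, 15.5]
opening: 0.0426
gripper_force: 29.2
```

```bash
python3 f.py
```

```text
[ 4.71300e-01 -3.53200e-01  7.36000e-02 -3.49030e+00  3.96730e+00
  1.52684e+01  1.59070e+00  1.48880e+00  1.00000e-03] [0.39752693 0.40229527 0.56373288] 6.2 [-1.79936391e+02  4.83508992e-02 -1.71369837e+02]
```

The force rose by about 17.7 N, and the TCP z of 0.0736 is exactly the predicted home height. The check is done, so I'll lift and go to the sample rest.

Call:
apply_moves:
  deltas:
    - {"fingers":36,"delta_pos":[0,0,-8],"angular":[0,0,0]}
    - {"fingers":36,"delta_pos":[0,0,-25],"angular":[0,0,0]}
    - {"fingers":36,"delta_pos":[0,0,-55],"angular":[0,0,0]}
    - {"fingers":36,"delta_pos":[0,0,-90],"angular":[0,0,0]}
    - {"fingers":36,"delta_pos":[0,0,-125],"angular":[0,0,0]}
    - {"fingers":36,"delta_pos":[0,10,-148],"angular":[0,0,0]}
    - {"fingers":36,"delta_pos":[-7,30,-148],"angular":[0,0,0]}
    - {"fingers":36,"delta_pos":[-15,60,-148],"angular":[0,0,0]}
    - {"fingers":36,"delta_pos":[-25,95,-148],"angular":[0,0,-1]}
    - {"fingers":36,"delta_pos":[-35,130,-148],"angular":[0,0,-1]}

```text
clock: 7.2
tool_pos: [0.4858, -0.218, 0.2194]
orientation: [180.0, -0.0, -170.4]
force: [0.8, -0.1, -2.7]
opening: 0.0431
gripper_force: 29.2
```

Call:
apply_moves:
  deltas:
    - {"fingers":36,"delta_pos":[-10,35,0],"angular":[0,0,0]}
    - {"fingers":36,"delta_pos":[-19,70,0],"angular":[0,0,0]}
    - {"fingers":36,"delta_pos":[-28,105,0],"angular":[0,0,0]}
    - {"fingers":36,"delta_pos":[-37,140,0],"angular":[0,0,0]}
    - {"fingers":36,"delta_pos":[-44,168,0],"angular":[0,0,0]}
    - {"fingers":36,"delta_pos":[-48,180,0],"angular":[0,0,0]}
    - {"fingers":36,"delta_pos":[-48,180,0],"angular":[0,0,0]}
    - {"fingers":36,"delta_pos":[-48,180,0],"angular":[0,0,0]}

```text
clock: 8.0
tool_pos: [0.5032, -0.0339, 0.2197]
orientation: [-180.0, -0.0, -170.4]
force: [-0.1, 0.4, -1.7]
opening: 0.0429
gripper_force: 29.2
```

```bash
python3 - <<'E'
from h import *
T=tool(); save('wrist','pics/w5.png'); np.save('T5.npy',T); print(np.round(T,4)); o=ctrl.get_obs();print(o['orientation'],o['clock'],o['force'],o['opening'])
print(proj('wrist',[.5065,-.033,.044],T))
im=cv2.imread('pics/w5.png'); cv2.imwrite('pics/w5b.png',cv2.resize(im[100:340,160:560],(800,480),interpolation=cv2.INTER_CUBIC))
E
python3 f.py
```

```text
[[-9.859e-01 -1.671e-01 -7.000e-04  5.032e-01]
 [-1.671e-01  9.859e-01 -2.000e-04 -3.390e-02]
 [ 8.000e-04 -1.000e-04 -1.000e+00  2.197e-01]
 [ 0.000e+00  0.000e+00  0.000e+00  1.000e+00]]
[-1.79994819e+02 -3.97961737e-02 -1.70423146e+02] 8.05 [ 0.1807293  -0.64389757 -1.48340351] 0.042814120166266574
[[320.14747002 187.20543758]]
[ 5.0330e-01 -3.4400e-02  2.1990e-01 -7.8300e-02  1.4330e-01 -2.0019e+00
 -1.5800e-02  3.1000e-03  1.4000e-03] [0.4428612  0.55041136 0.59182403] 8.35 [-1.79998979e+02 -3.37269821e-03 -1.70463786e+02]
```

View pics/w5b.png

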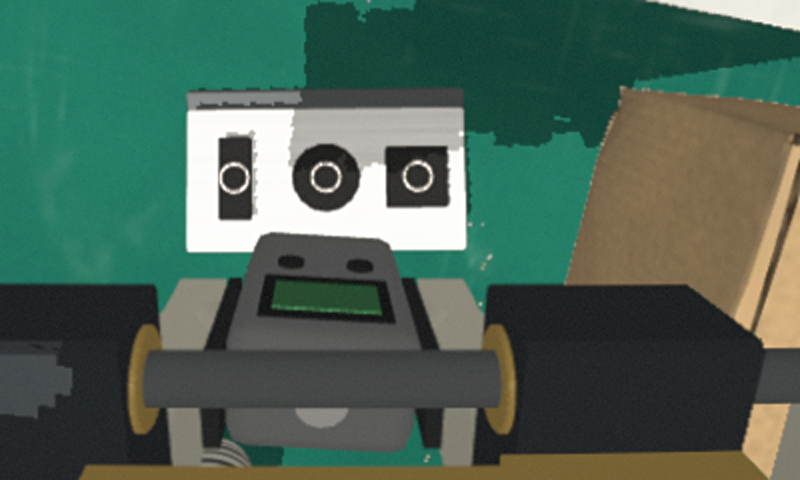

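The wrist picture shows the ring centre at crop (326,177), i.e. full-frame (323,188.5), and the rest square to the tool. The gauge looks slightly skewed: its lower edge is centred at 327 and its top at 320. I'll check numerically whether it moved in the grip.

Run:
```python
from h import *
for n in '345':
    im=cv2.imread(f'pics/w{n}.png'); sub=im[200:340,250:390].astype(int)
    b,g,r=sub[...,0],sub[...,1],sub[...,2]
    m=((g>r+25)&(g>b+25)).astype(np.uint8)  # display green
    k,l,s,c=cv2.connectedComponentsWithStats(m)
    for i in range(1,k):
        if s[i,4]>150 and s[i,1]<60:
            rr=cv2.minAreaRect(cv2.findNonZero((l==i).astype(np.uint8)))
            print(n,'disp',c[i]+[250,200],s[i],rr[2])
    gr=cv2.cvtColor(im,cv2.COLOR_BGR2GRAY)
    # display frame dark rows: print horizontal profile at two rows
    for row in (222,232,250,296,305,312):
        print(row,' '.join(str(v) for v in gr[row,262:378:3]))
```

```text
3 disp [322.77545328 248.73361227] [ 46  41  55  17 717] 3.3664605617523193
222 115 115 113 114 113 113 116 115 113 84 87 84 86 85 85 85 88 85 86 84 88 83 87 87 87 85 89 87 86 85 84 111 115 115 116 114 115 73 64
232 113 115 116 117 115 116 116 113 84 86 86 83 84 35 33 33 31 85 86 86 86 85 85 85 30 31 29 32 42 85 86 85 101 117 117 115 118 73 64
250 147 148 144 48 32 32 83 85 87 81 26 25 68 69 68 68 68 68 67 68 64 66 67 68 65 67 69 68 67 55 26 54 86 85 36 36 46 145 147
296 77 79 79 79 79 76 75 78 80 75 77 80 77 78 78 79 80 78 79 78 79 78 82 77 79 78 80 78 78 80 79 78 79 79 77 79 79 78 79
305 37 41 38 33 90 95 96 98 98 99 100 99 101 99 97 105 150 151 149 150 149 150 148 149 109 100 101 98 101 100 101 99 98 97 94 73 29 37 38
312 38 39 41 30 94 95 98 100 99 98 100 98 99 100 99 99 98 116 144 149 149 147 109 97 98 100 99 99 101 97 99 100 98 94 95 104 30 39 38
4 disp [322.80309423 248.68917018] [ 46  41  55  17 711] 3.3664605617523193
222 96 97 96 97 97 98 131 112 111 83 84 83 84 82 83 83 84 82 84 84 85 85 84 84 84 84 85 84 82 84 84 107 113 113 113 113 111 112 112
232 93 97 96 95 96 97 145 1
[... 745 characters left out ...]
82 80 78 78 80 82 78 78 79 77 81 81 79 79 74 251 252 253 252 252 252 252 252
232 95 95 93 95 97 98 97 93 77 77 76 79 77 30 28 29 26 79 80 80 77 80 78 80 30 25 26 27 57 80 78 74 88 93 92 91 90 92 89
250 135 138 134 40 29 30 78 76 81 65 20 28 60 63 64 60 59 63 64 61 61 57 63 63 60 62 63 62 63 47 16 55 79 78 33 29 39 132 135
296 74 72 70 73 71 72 71 71 71 71 73 71 72 71 72 71 70 71 72 73 73 72 75 72 74 70 71 75 73 70 68 73 71 72 73 70 70 72 72
305 36 35 32 25 85 89 89 93 92 93 92 91 94 92 90 103 138 138 139 138 138 138 139 139 97 91 93 92 93 92 92 91 92 88 87 58 29 36 40
312 33 34 40 27 84 88 89 92 92 92 91 90 92 90 93 92 89 109 134 138 139 136 98 90 92 90 93 92 90 92 89 91 90 89 87 87 28 39 36
```

```bash
cat > plan.py <<'E'
from h import *
T=np.load('T5.npy')
full=lambda a:np.array(a)/2+[160,100]
r=onz('wrist',full([[234,178],[326,177],[418,176]]),.0435,T)
s=onz('scene',np.array([[260,166],[184,136],[112,102]])/4+[210,165],.0435)
print('wrist',r,'\nscene',s)
for q in(r,s): print('yaw',np.degrees(np.arctan2(*(q[2]-q[0])[[1,0]])),np.linalg.norm(q[2]-q[0]))
print('tri',tri([('wrist',full([326,177]),T),('scene',[256,199],None)]))
for e in ([[188,107],[463,107]],):
    p=onz('wrist',full(e),.022,T); print('low edge',p,np.degrees(np.arctan2(*(p[1]-p[0])[[1,0]])))
# button in tool
c,v=ray('wrist',[[321.5,302.2]],np.eye(4)); v=v[0]; print('button tool', c+v*((-.0424-c[2])/v[2]))
E
python3 plan.py
```

```text
wrist [[ 0.51640637 -0.07891446  0.0435    ]
 [ 0.50752888 -0.02968717  0.0435    ]
 [ 0.49863309  0.01949289  0.0435    ]] 
scene [[ 0.51865297 -0.0832671   0.0435    ]
 [ 0.50815378 -0.0348593   0.0435    ]
 [ 0.50097614  0.01566172  0.0435    ]]
yaw 100.2377833366759 0.09999947926775282
yaw 100.13082649745648 0.10049568160251819
tri [ 0.51034507 -0.03004228  0.03739529]
low edge [[ 0.4857544  -0.11187114  0.022     ]
 [ 0.46001776  0.04037504  0.022     ]] 99.59492608260948
button tool [ 0.00019492  0.00127559 -0.0424    ]
```

```bash
cat > tgt.py <<'E'
from h import *
import sys
mark=np.array([.5075,-.0307,.0435]); a=np.radians(10.2); t=np.radians(20)
ex=np.array([np.cos(a),np.sin(a),0]); n=np.array([0,0,1])*np.cos(t)-ex*np.sin(t)
Rt=np.c_[np.cross([-np.sin(a),np.cos(a),0],-n),[-np.sin(a),np.cos(a),0],-n]
if __name__=='__main__':
    T=tool()
    for h in map(float,sys.argv[1:]):
        p=mark+n*(.0476+h)
        print(h,'dpos',np.round(T[:3,:3].T@(p-T[:3,3])*1000,2),'rot',np.round(R.from_matrix(T[:3,:3].T@Rt).as_rotvec(degrees=True),2),'world',p)
E
python3 tgt.py 0.06 0.03 0 -0.005
```

```text
0.06 dpos [32.09  2.38 75.44] rot [ -0.12 -20.    -0.66] world [ 0.47128026 -0.03721696  0.14461093]
0.03 dpos [ 21.83   2.5  103.63] rot [ -0.12 -20.    -0.66] world [ 0.4813787  -0.03539996  0.11642015]
0.0 dpos [ 11.57   2.62 131.82] rot [ -0.12 -20.    -0.66] world [ 0.49147714 -0.03358297  0.08822937]
-0.005 dpos [  9.86   2.64 136.51] rot [ -0.12 -20.    -0.66] world [ 0.49316021 -0.03328013  0.08353091]
```

Call:
apply_moves:
  deltas:
    - {"fingers":36,"delta_pos":[8,1,15],"angular":[0,-4,0]}
    - {"fingers":36,"delta_pos":[18,2,38],"angular":[0,-10,-0.3]}
    - {"fingers":36,"delta_pos":[27,2.4,60],"angular":[-0.1,-16,-0.5]}
    - {"fingers":36,"delta_pos":[32,2.4,75.5],"angular":[-0.1,-20,-0.7]}
    - {"fingers":36,"delta_pos":[27,2.4,90],"angular":[-0.1,-20,-0.7]}
    - {"fingers":36,"delta_pos":[22,2.5,103.5],"angular":[-0.1,-20,-0.7]}
    - {"fingers":36,"delta_pos":[22,2.5,103.5],"angular":[-0.1,-20,-0.7]}
    - {"fingers":36,"delta_pos":[22,2.5,103.5],"angular":[-0.1,-20,-0.7]}
    - {"fingers":36,"delta_pos":[22,2.5,103.5],"angular":[-0.1,-20,-0.7]}

```text
clock: 9.25
tool_pos: [0.4817, -0.0348, 0.1173]
orientation: [-180.0, 20.0, -169.7]
force: [-0.4, -0.2, -1.7]
opening: 0.0428
gripper_force: 29.2
```

```bash
python3 f.py; python3 tgt.py 0.03 0.004 0 -0.005
python3 - <<'E'
from h import *
from tgt import mark,n,Rt
T=tool(); save('wrist','pics/w6.png'); save('scene','pics/s6.png'); np.save('T6.npy',T)
w=cv2.imread('pics/w6.png')[100:340,210:430]
S=proj('scene',[mark])[0]; x,y=int(S[0])-55,int(S[1])-75; print(S,x,y,proj('wrist',[mark],T))
s=cv2.imread('pics/s6.png')[y:y+120,x:x+110]
cv2.imwrite('pics/c6.png',np.hstack([cv2.resize(w,(440,480)),cv2.resize(s,(330,480)[:1]+(360,),interpolation=cv2.INTER_CUBIC) if 0 else cv2.copyMakeBorder(cv2.resize(s,(330,360),interpolation=cv2.INTER_CUBIC),0,120,0,0,cv2.BORDER_CONSTANT)]))
E
```

```text
[ 0.4816 -0.0348  0.1171 -0.0053 -0.1029 -1.918  -0.233   1.3685 -0.0177] [0.35721736 0.19435421 0.59419179] 9.55 [-179.98379837   20.03800758 -169.69609402]
0.03 dpos [ 0.36 -0.6   0.42] rot [0.02 0.04 0.1 ] world [ 0.4813787  -0.03539996  0.11642015]
0.004 dpos [ 0.38 -0.61 26.42] rot [0.02 0.04 0.1 ] world [ 0.49013068 -0.03382523  0.09198814]
0.0 dpos [ 0.38 -0.61 30.42] rot [0.02 0.04 0.1 ] world [ 0.49147714 -0.03358297  0.08822937]
-0.005 dpos [ 0.38 -0.61 35.42] rot [0.02 0.04 0.1 ] world [ 0.49316021 -0.03328013  0.08353091]
[254.47292316 198.30400309] 199 123 [[318.72166346 212.06584954]]
```

View pics/c6.png

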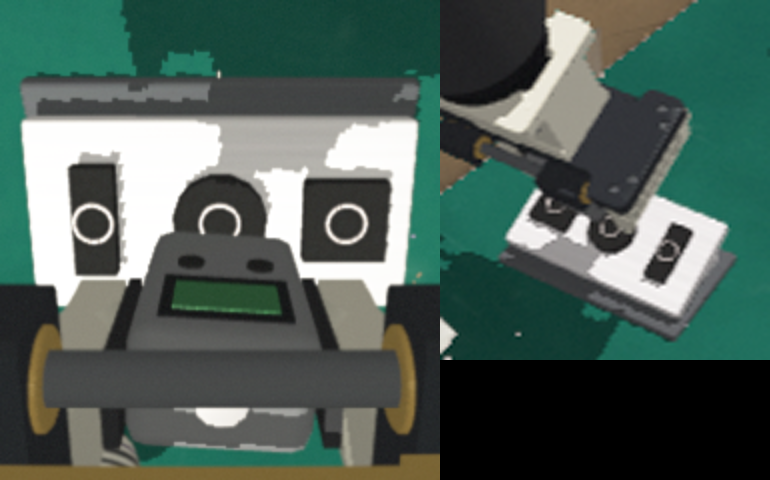

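The ring is at (319.5,211) in the wrist frame, within 1 px of prediction, and the rest is symmetric in view, so the tool is square to it. I'll approach along the normal.

Call:
apply_moves:
  deltas:
    - {"fingers":36,"delta_pos":[0.4,-0.6,8],"angular":[0,0,0]}
    - {"fingers":36,"delta_pos":[0.4,-0.6,16],"angular":[0,0,0]}
    - {"fingers":36,"delta_pos":[0.4,-0.6,23],"angular":[0,0,0]}
    - {"fingers":36,"delta_pos":[0.4,-0.6,28],"angular":[0,0,0]}
    - {"fingers":36,"delta_pos":[0.4,-0.6,31],"angular":[0,0,0]}
    - {"fingers":36,"delta_pos":[0.4,-0.6,33],"angular":[0,0,0]}
    - {"fingers":36,"delta_pos":[0.4,-0.6,33],"angular":[0,0,0]}
    - {"fingers":36,"delta_pos":[0.4,-0.6,33],"angular":[0,0,0]}

```text
clock: 10.45
tool_pos: [0.4918, -0.0337, 0.0853]
orientation: [-180.0, 20.0, -169.7]
force: [-2.3, 0.5, -0.5]
opening: 0.0426
gripper_force: 29.2
```

```bash
cat >> f.py <<'E'
from tgt import n,mark
m=np.mean(a,0); print('Fn',(m[3:6]-[0,0,-2.0])@n,'h',(m[:3]-mark)@n-.0476, 'lat', (m[:3]-mark)-n*((m[:3]-mark)@n))
E
python3 f.py; python3 tgt.py 0 -.005
```

```text
[ 0.492  -0.0336  0.0855 -1.9586 -0.7385 -0.4008 -0.4717  1.961  -0.0389] [0.39881748 0.46935319 0.43427531] 10.75 [-179.97743116   20.01512372 -169.69930255]
Fn 2.2067425356966512 h -0.002710297501957143 lat [-0.00039955 -0.00019752 -0.00015586]
0.0 dpos [-0.29  0.07 -2.71] rot [0.01 0.02 0.09] world [ 0.49147714 -0.03358297  0.08822937]
-0.005 dpos [-0.29  0.07  2.29] rot [0.01 0.02 0.09] world [ 0.49316021 -0.03328013  0.08353091]
```

Call:
apply_moves:
  deltas:
    - {"fingers":36,"delta_pos":[0,0,1],"angular":[0,0,0]}
    - {"fingers":36,"delta_pos":[0,0,2],"angular":[0,0,0]}
    - {"fingers":36,"delta_pos":[0,0,2.8],"angular":[0,0,0]}
    - {"fingers":36,"delta_pos":[0,0,2.8],"angular":[0,0,0]}
    - {"fingers":36,"delta_pos":[0,0,2.8],"angular":[0,0,0]}
    - {"fingers":36,"delta_pos":[0,0,2.8],"angular":[0,0,0]}

```text
clock: 11.35
tool_pos: [0.4932, -0.0333, 0.0829]
orientation: [-180.0, 20.0, -169.7]
force: [-2.4, -0.6, 2.2]
opening: 0.0427
gripper_force: 29.2
```

```bash
sed -i 's/range(6)/range(16)/' f.py; python3 f.py
python3 - <<'E'
from h import *
from tgt import mark
save('wrist','pics/w7.png'); save('scene','pics/s7.png')
S=cv2.imread('pics/s7.png')[150:240,205:305]
cv2.imwrite('pics/c7.png',np.hstack([cv2.resize(cv2.imread('pics/w7.png')[140:290,240:400],(480,450),interpolation=cv2.INTER_CUBIC),cv2.resize(S,(320,450)[:1]+(288,),interpolation=cv2.INTER_CUBIC) if 0 else cv2.copyMakeBorder(cv2.resize(S,(320,288),interpolation=cv2.INTER_CUBIC),0,162,0,0,cv2.BORDER_CONSTANT)]))
E
```

```text
[ 0.4932 -0.0333  0.0828 -2.0587 -0.9802  1.4035 -0.5815  1.6744 -0.0924] [0.35159266 0.36401284 0.42407207] 12.15 [-179.97681214   20.00519382 -169.6937962 ]
Fn 3.950568480914904 h -0.005646817896659245 lat [-2.22615298e-04 -6.44850258e-05 -8.39010763e-05]
```

View pics/c7.png

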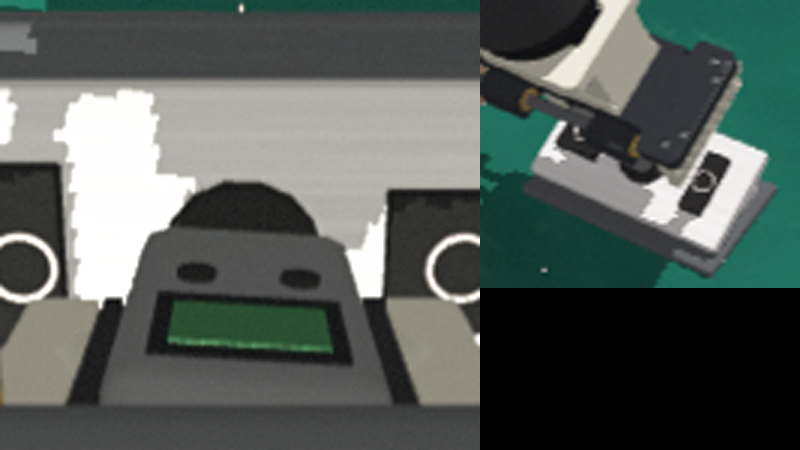

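The gauge is on the round sample. The neighbouring rings at (22,268) and (460,268) straddle it evenly (middle 241), and the normal force is about 3.95 N. I'm handing in.

```bash
python3 -c "
from plant import ctrl
print(ctrl.close_job())"
```

```text
the job is handed in; nothing more can be done
None
```

I checked the gauge on the steel disc (pin fully home, foot seated, about 18 N), then held it square on the round sample's ring at about 4 N (pin roughly half way in), still gripped, and handed the job in at about 12 s; the judge's result was not shown.

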